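# Lock a spacer blank in the drill jig

### The job

Clamp the spacer blank ready for drilling: with a fingertip push the plain white block along the jig's channel until it is home against the end stop, then push the toggle clamp's lever over past its dead point until it snaps into lock with the rubber pad pressing on the block. Only push: grip and lift nothing, and leave the loose parts and the hex key lying round the jig where they are.

Things in the scene. Friction and masses are not known exactly. Their poses are not given: they have to be found in the camera images.
- jig: drill jig fixed to the table: aluminium plate, x -75 to +65 mm, y -45 to +105 mm, 8 mm thick; origin on the table surface, z up. Its x points from the lever's side to the channel's side, roughly away from the robot; yaw varies. It carries a channel along y at x = +35 mm, and a toggle clamp whose lever and hold-down arm move in its plane y = 0
- nest (a point): where the block's centre is when home (jig x 35, y 0, z 20 mm; axes as the jig's). The channel here is 38.6 mm wide between steel walls 8 mm thick, tops at z = 16 mm, from jig y = -30 to +95 mm; open at the +y end. The steel end stop lies across the -y end: face at jig y = -18 mm, top at z = 26 mm, screw heads to 30 mm
- blank_center (a point): centre of the plain white block (spacer blank without holes, 36 x 36 mm, 24 mm high, about 40 g) standing loose in the channel, 32 to 65 mm from home on the open (jig +y) side; it is to be slid towards the jig's -y. Its underside is at z = 8 mm, its top at z = 32 mm, 16 mm above the channel walls
- blank: the same plain white block; origin at the centre of its underside, z up
- lever (a joint): toggle clamp lever, rad: 0 = open (leaning 0.55 rad from upright towards jig -x), grows as its end is pushed towards jig +x. A spring holds it open up to the dead point at 0.72, beyond it snaps the lever by itself to the locked stop at 1.05 (0.50 rad past upright). Pushing the end level takes about 4 to 9 N
- lever_hinge (a point): the lever's hinge line (along jig y), at jig x -44, y 0, z 50 mm, between the clamp's steel side plates (jig x -58 to -14, y -11 to +11, up to z = 58 mm; rivets to y +-13). With the clamp open the hold-down arm stands up from here, leaning back, within jig x -50 to -14 mm and up to z = 125 mm, clear of the channel
- lever_end (a point): on the lever's middle line near its free end (its z runs along the lever to that end), 112 mm from the hinge; the lever ends 7 mm further on. Its black plastic grip is 26 mm wide (jig y), 13 mm thick and covers the last 72 mm. Open, it is about 145 mm above the table at jig x = -103 mm; upright, 162 mm; locked, 148 mm at jig x = +10 mm
- press_pad: black rubber pad, 17 mm across, on a sprung spindle under the end of the hold-down arm, which the lever drives. With the lever locked it presses on top of the block at home with about 3 N. Origin on the arm's hinge; the pad's face is 61 mm along its x and 21 mm down its z
- hex_key: L-shaped steel hex key, 64 x 30 x 7 mm, lying on the jig plate beside the clamp, on the entry side. Leave it alone.
- drilled_1: loose white finished spacer with two holes, 50 x 32 x 12 mm, on the table beyond the end stop. Leave it alone.
- bush: loose white flanged bush, 44 mm across and 23 mm high, on the table next to the jig plate. Leave it alone.
- drilled_2: loose white finished spacer with two holes, 60 x 24 x 10 mm, on the table on the robot's side of the jig. Leave it alone.
- short_tube: loose white tube, 68 mm long, 16 mm across, lying on the table on the robot's side of the jig. Leave it alone.
- thin_ring: loose thin black ring, 76 mm across, 8 mm high, on the table to the left of the jig. Leave it alone.
Mind the look-alikes: they are no part of the job. Leave any brown or green look-alike of the blank alone.

How it is judged:
On the way, in this order (a step that is already met when the one before it is completed fails the run):
1. the block is home against the end stop while the clamp is still open (y of blank_center in the frame of jig between -0.003 and 0.003 m and x of blank_center in the frame of jig between 0.031 and 0.039 m and value of joint lever below 0.3 rad), for 0.2 s.
2. the lever has snapped over into lock and the pad presses on the block (value of joint lever above 0.98 rad and contact force between press_pad and blank above 1.5 N), for 0.2 s.
At the end, for the whole second after the job is handed in: the block lies flat and at rest in the channel within 3 mm of its home position against the end stop (4 mm across the channel), the lever is locked (joint above 0.98) and still, and the rubber pad presses on the block with more than 1.5 N (all of step 2 and y of blank_center in the frame of jig between -0.003 and 0.003 m and x of blank_center in the frame of jig between 0.031 and 0.039 m and angle between blank's own z axis and vertical below 0.1 rad and linear speed of blank below 0.01 m/s and velocity of joint lever below 0.05 rad/s); the robot touches nothing.
It fails at once if the block or the lever is taken between the fingers instead of being pushed ((x of the grasp point in the frame of blank_center between -0.012 and 0.012 m and y of the grasp point in the frame of blank_center between -0.012 and 0.012 m and z of the grasp point in the frame of blank_center between -0.012 and 0.012 m) or (x of the grasp point in the frame of lever_end between -0.005 and 0.005 m and y of the grasp point in the frame of lever_end between -0.01 and 0.01 m and z of the grasp point in the frame of lever_end between -0.065 and 0.006 m)).
It fails at once if the block is lifted more than 10 mm or tipped over (height (world z) of blank_center above 0.03 m or angle between blank's own z axis and vertical above 0.4 rad).
It fails at once if a loose part or the hex key beside the work is shifted by more than 20 mm (distance of any of hex_key, drilled_1, bush, drilled_2, short_tube, thin_ring from where it was at the start of the episode above 0.02 m).
It also fails if it takes over 45 s, if anything falls off the work surface, if the arm or the gripper's body presses on something with over 40 N, if the wrist force passes 120 N, or if a joint passes its speed limit or range.

### The arm

A 6-joint arm with a two-finger parallel gripper is mounted at the origin on a cart in front of the work surface, level with it; the furniture and walls round the work are solid. World frame = base frame: x ahead of the robot, y to its left, z up, the work surface at z = 0. Lengths are in m, angles in rad, forces in N, time in s.
With the tool pointing down it reaches from about 0.35 to 0.925 m from the base axis. Payload 6.4 kg.
Tool frame: the origin (TCP) lies at the very end of the fingers, on their centre line; the grasp point (between the pads) lies 19 mm behind it; z points along the fingers, y is the line along which they close (so a half turn about z gives the same grasp; the last joint's range is limited). The gripper opens to 85 mm and grips with 20 to 120 N. Pads are 22 mm wide; open, the fingers measure 114 mm over their backs; the gripper's body (76 mm by 85 mm) begins 54 mm behind the grasp point. The pads swing forward as they close: fully open they stand 13 mm farther back than shut.
Start: joints at [0.95, 0.245, 1.558, -0, 1.339, -0.174], TCP at [0.281, 0.586, 0.231] pointing down, gripper open.
Joint ranges: [-3.13, 3.13], [-1.02, 2.26], [0.13, 2.54], [-0.95, 4.09], [0.21, 2.88], [-2.74, 2.74]. Speed limits (rad/s): [2.57, 2.57, 3.14, 3.14, 3.14, 3.14].

### API

Orientations are given as a rotation vector (axis times angle).
In Python, from workcell import * gives the robot as it stands.
- The arm moves only by the tool play_rows, never from a script. Its argument "commands" is a list of rows, each a list of 6 numbers: the shift along the tool's x, y, z in m, then the turn, a rotation vector about the tool's x, y, z in degrees. In form: [[x, y, z, ax, ay, az], ...]. A call has 1 to 20 rows; each row is the pose to reach, as a shift and turn from the pose commanded when the call began, along the tool's axes at that moment; what a row does not reach only later rows make up. A row lasts 1/10 s, in which the tool goes at most 50 mm and 8.59 degrees, less where a joint would pass 70% of its speed; a pose out of reach is approached as far as the arm can. A call with a gripper value outside its range is refused whole. "jaw" is the opening, from 0 (shut) to 1 (fully open), set as the call begins (left out, the last holds). The fingers move at their own pace and stop on an object; "force" is the grip in N (left out, the last holds). Time passes only in rows, so rows that repeat a pose let the fingers close. It gives the time, the measured TCP pose, the force, the opening and the grip force at its end, in the units of the state.
- read_state(): the state, without advancing time (a new reading comes with each control period).
- get_image(name): name is "scene" or "top" or "wrist"; returns a dict with "color" (480x640x3 uint8, red, green, blue), "fx", "fy", "cx", "cy" (pixels), "k1" (the pictures are not rectified: a ray, as slopes to the right and down, at radius r is drawn at 1 + k1 r^2 times it, then the intrinsics apply), "position" and "rotation" of the camera in the world. Camera axes: x right, y up, looking along -z (the intrinsics and any distortion apply to the point x, -y, -z); pixel columns grow to the right and rows downward; lengths in m; the calibration is good to about 2 mm. A picture is of the moment at which its call begins. There is no depth.
- sign_off(): hands the job in; it is judged then, once.
The state is a dict: "t": time; "joint_positions": joint angles; "qvel": joint speeds; "joint_torque": joint torques, N m; "tcp_pos": TCP position; "eef_rot": TCP orientation; "ft_force": force on the tool from outside, world axes, zero at the start; "torque": the same for the moment, N m; "finger_gap": finger opening in m; "finger_force": force on a finger pad.
Only numpy, scipy, OpenCV 4.12 (cv2) and the standard library are available. Lean on these libraries where they do the work, as an engineer would, in place of code of your own. Each camera call takes 0.05 s, during which the arm holds its last target. There are 200 camera calls.

## Working session

There is one attempt and no reset: what is moved stays moved. The work goes in short steps, Python scripts to look and compute and a tool call to move; the robot and the scene stay as the last step left them, time stands still between calls to the robot, and variables do not carry over. Pictures are saved under pics/ and viewed, at most 10 in all, crops included, and the job is handed in when it is done.

Besides the shell and the picture viewer there is one more tool, called after "Emit:" by a JSON object that holds its "name" and its "arguments", one argument or row to a line. play_rows: Moves the arm, as the interface text tells. Its arguments: {"type":"object","properties":{"commands":{"type":"array"},"jaw":{"type":"number"},"force":{"type":"number"}},"required":["commands"]}

```bash
mkdir -p pics
cat > h.py <<'E'
from workcell import *
import numpy as np, cv2
from scipy.spatial.transform import Rotation as R
def save(n,f):
    im=get_image(n); cv2.imwrite('pics/'+f,im['color'][:,:,::-1]); return im
def rot(im):
    r=np.array(im['rotation'],float)
    return r if r.shape==(3,3) else R.from_rotvec(r).as_matrix() if r.size==3 else R.from_quat(r).as_matrix()
def ray(im,u,v):
    K=np.array([[im['fx'],0,im['cx']],[0,im['fy'],im['cy']],[0,0,1.]])
    p=cv2.undistortPoints(np.array([[[u,v]]],float),K,np.array([im['k1'],0,0,0.]))[0,0]
    return np.array(im['position']),rot(im)@np.array([p[0],-p[1],-1])
def onz(im,u,v,z):
    o,d=ray(im,u,v); return o+d*(z-o[2])/d[2]
def proj(im,P):
    c=rot(im).T@(np.array(P)-np.array(im['position'])); x,y=c[0]/-c[2],-c[1]/-c[2]
    s=1+im['k1']*(x*x+y*y); return im['fx']*x*s+im['cx'],im['fy']*y*s+im['cy']
E
python3 - <<'E'
from h import *
for n in('top','scene'):
    im=save(n,n+'0.png'); print({k:v for k,v in im.items() if k!='color'})
print(read_state())
E
```

```text
{'fx': 603.2798164044818, 'fy': 603.2798164044818, 'cx': 326.0409007120996, 'cy': 255.06320288659188, 'k1': -0.1578962248911, 'position': array([4.11973100e-01, 5.90418632e-04, 9.43677996e-01]), 'rotation': array([ 0.16847258, -0.14447387, -1.42945865])}
{'fx': 559.2069816903507, 'fy': 559.2069816903507, 'cx': 327.39796922416497, 'cy': 242.4988456443025, 'k1': -0.003661120963411769, 'position': array([-0.00234434, -0.34038935,  0.78809508]), 'rotation': array([ 0.7024865 , -0.41594239, -0.95888684])}
{'t': 0.1, 'joint_positions': array([ 9.49926798e-01,  2.45759002e-01,  1.55890740e+00, -3.41243673e-05,
        1.33870092e+00, -1.74089635e-01]), 'qvel': array([-0.00035728, -0.00319253, -0.00218957,  0.00149037,  0.00039318,
       -0.00011132]), 'joint_torque': array([-2.82693627e-04, -4.30675721e+01, -3.27126896e+01, -2.13078606e-04,
        2.89976437e-03,  4.68133351e-06]), 'tcp_pos': array([0.28053689, 0.58577908, 0.23027285]), 'eef_rot': array([-6.95820059e-01, -3.06289219e+00,  2.58995761e-03]), 'ft_force': array([-0.31529839,  0.12807509, -0.13248332]), 'torque': array([-0.02771713,  0.01218613, -0.017255  ]), 'finger_force': 0.0, 'finger_gap': 0.0852882937000683}
```

View pics/top0.png

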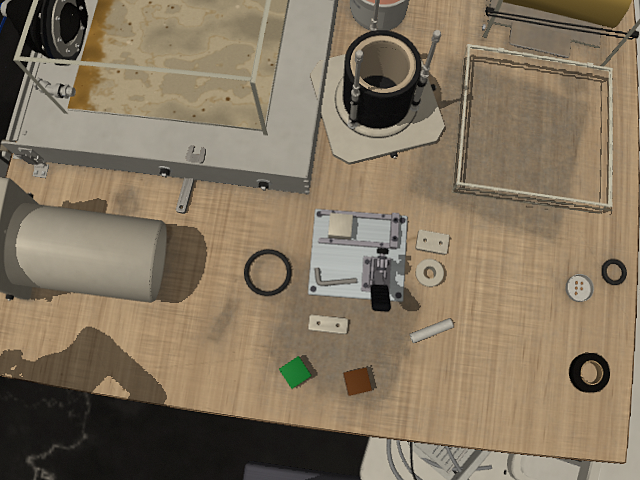

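View pics/scene0.png

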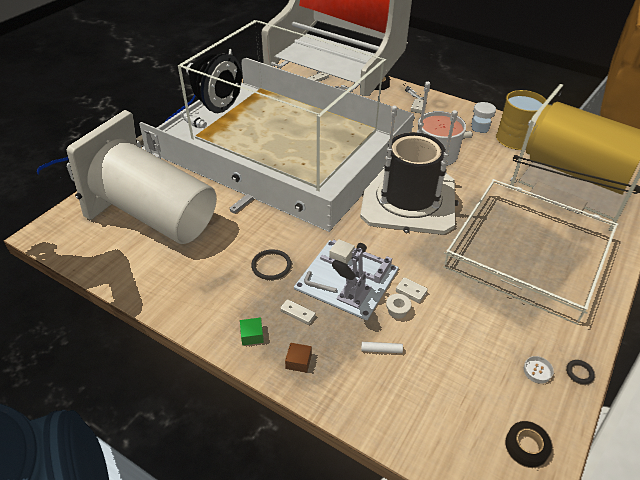

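The top view shows the jig plate around (310..408, 210..300): channel at the top with the white block near (341,226), lever grip near (380,295), hex key at (333,277). The end stop is on the right, near (395,235).

Run:
```python
from h import *
im=cv2.imread('pics/top0.png')[195:325,295:425]
cv2.imwrite('pics/crop.png',cv2.resize(im,None,fx=4.5,fy=4.5,interpolation=cv2.INTER_CUBIC))
```

```text
(no output)
```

View pics/crop.png

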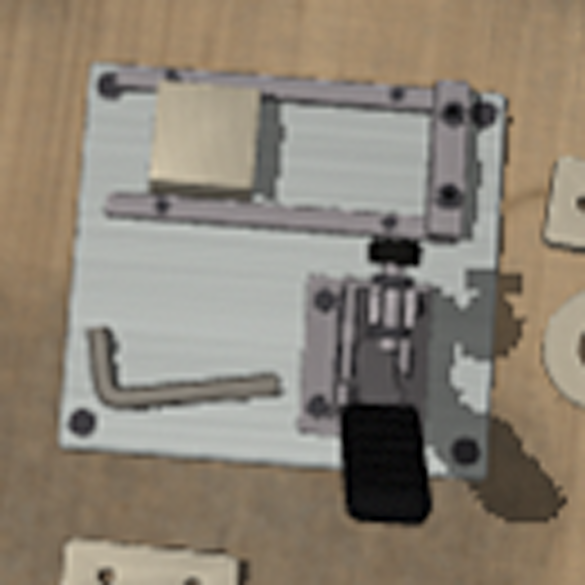

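```bash
cat > jig.py <<'E'
from h import *
J=None
E
python3 - <<'E'
from h import *
im=get_image('top')
f=lambda u,v,z: onz(im,295+(u+.5)/4.5-.5,195+(v+.5)/4.5-.5,z)[:2]
W=np.array([f(92,65,.008),f(506,95,.008),f(60,447,.008),f(487,478,.008)])
L=np.array([[.065,.105],[.065,-.045],[-.075,.105],[-.075,-.045]])
lc,wc=L.mean(0),W.mean(0)
a=L-lc;b=W-wc
th=np.arctan2((a[:,0]*b[:,1]-a[:,1]*b[:,0]).sum(),(a*b).sum())
M=np.array([[np.cos(th),-np.sin(th)],[np.sin(th),np.cos(th)]])
t=wc-M@lc
print('yaw',np.degrees(th),'orig',t,'res mm',(W-(L@M.T+t))*1000)
B=np.array([f(157,83,.032),f(262,90,.032),f(253,188,.032),f(150,184,.032)])
print('block jig',(B-t)@M*1000,((B-t)@M).mean(0)*1000)
w=lambda p:M@np.array(p)+t
for n,p in dict(home=(.035,0),hinge=(-.044,0),leverend=(-.103,0)).items(): print(n,w(p))
G=f(388,405,.145),f(388,520,.14);print('grip',[(g-t)@M*1000 for g in G])
print('screws', [(f(*q)-t)@M*1000 for q in((452,112,.03),(448,195,.03))])
s=read_state();print(R.from_rotvec(s['eef_rot']).as_matrix())
E
```

```text
yaw 3.502454834570247 orig [ 0.61800839 -0.0517511 ] res mm [[-0.92846542 -0.82708372]
 [-0.88564365  0.59106777]
 [ 0.89077851 -0.46304609]
 [ 0.92333057  0.69906204]]
block jig [[52.37795715 80.1362185 ]
 [52.60128198 43.50780063]
 [17.37512088 44.31510747]
 [16.1307779  79.87905726]] [34.62128448 61.95954596]
home [ 0.65294302 -0.04961291]
hinge [ 0.57409058 -0.05443912]
leverend [ 0.51520078 -0.05804351]
grip [array([-73.10763111,   2.29381852]), array([-106.85253702,   -0.12837509])]
screws [array([ 50.28192043, -23.19396408]), array([ 20.46518228, -23.30459035])]
[[-9.01818528e-01  4.32114129e-01 -8.49229930e-04]
 [ 4.32114900e-01  9.01817724e-01 -1.22710103e-03]
 [ 2.35602911e-04 -1.47358735e-03 -9.99998887e-01]]
```

Run:
```python
from h import *
a=get_image('top');b=get_image('scene')
def tri(p,q):
    o1,d1=ray(a,*p);o2,d2=ray(b,*q)
    s=np.linalg.lstsq(np.c_[d1,-d2],o2-o1,rcond=None)[0]
    x,y=o1+s[0]*d1,o2+s[1]*d2
    return (x+y)/2,np.linalg.norm(x-y)
print('cyl end',tri((158,261),(197,214)))
print('glass corner',tri((254,66),(318,117)))
print('rod',tri((438,33),(428,85)))
print('cyl sides at z .15',onz(a,166,222,.15),onz(a,151,300,.15))
```

```text
cyl end (array([0.54903566, 0.2743943 , 0.06552877]), np.float64(0.0032328705597708756))
glass corner (array([0.82401304, 0.16686996, 0.17206451]), np.float64(0.01163660015920184))
rod (array([ 0.80639481, -0.06397971,  0.32765429]), np.float64(0.026112845654588095))
cyl sides at z .15 [0.5901912  0.24864152 0.15      ] [0.48111081 0.24871449 0.15      ]
```

Emit:
{"name": "play_rows", "arguments": {
  "commands": [
    [0,0,-0.05,0,0,0],
    [0,0,-0.1,0,0,0],
    [0,0,-0.14,0,0,0],
    [-0.03,-0.017,-0.14,0,0,-2],
    [-0.07,-0.04,-0.14,0,0,-4],
    [-0.11,-0.063,-0.14,0,0,-6],
    [-0.15,-0.086,-0.14,0,0,-8],
    [-0.19,-0.109,-0.14,0,0,-10],
    [-0.23,-0.132,-0.14,0,0,-12],
    [-0.27,-0.155,-0.14,0,0,-14],
    [-0.31,-0.178,-0.14,0,0,-16],
    [-0.35,-0.201,-0.14,0,0,-18],
    [-0.39,-0.224,-0.14,0,0,-20],
    [-0.43,-0.247,-0.14,0,0,-22],
    [-0.47,-0.27,-0.14,0,0,-24],
    [-0.51,-0.293,-0.14,0,0,-26],
    [-0.54,-0.31,-0.14,0,0,-28],
    [-0.56,-0.321,-0.14,0,0,-29.1],
    [-0.56,-0.321,-0.14,0,0,-29.1],
    [-0.56,-0.321,-0.14,0,0,-29.1]
  ],
  "jaw": 0,
  "force": 20
}}

```text
t: 2.25
tcp_pos: [0.647, 0.0547, 0.3709]
eef_rot: [0.095, -3.139, -0.001]
ft_force: [-0.1, 0.7, 0.8]
finger_gap: 0.0
finger_force: 0.0
```

Emit:
{"name": "play_rows", "arguments": {
  "commands": [
    [0,0,0.05,0,0,0],
    [0,0,0.1,0,0,0],
    [0,0,0.15,0,0,0],
    [0,0,0.2,0,0,0],
    [0,0,0.25,0,0,0],
    [0,0,0.27,0,0,0],
    [0,0,0.27,0,0,0],
    [0,0,0.27,0,0,0]
  ]
}}

```text
t: 3.05
tcp_pos: [0.6475, 0.0557, 0.1025]
eef_rot: [-0.098, 3.139, -0.0]
ft_force: [0.3, 0.7, 0.7]
finger_gap: -0.0002
finger_force: 0.0
```

Run:
```python
from h import *
i=save('wrist','w1.png'); 
print(proj(i,read_state()['tcp_pos']))
a=get_image('top')['color'][150:310,270:430]; b=get_image('scene')['color'][200:330,270:430]
z=lambda x:cv2.resize(x[:,:,::-1],(400,int(400*x.shape[0]/x.shape[1])),interpolation=cv2.INTER_CUBIC)
a,b=z(a),z(b);b=cv2.copyMakeBorder(b,0,a.shape[0]-b.shape[0],0,0,0)
cv2.imwrite('pics/tb.png',np.hstack([a,b]))
```

```text
(np.float64(315.24290148644883), np.float64(320.61544135758004))
```

View pics/w1.png

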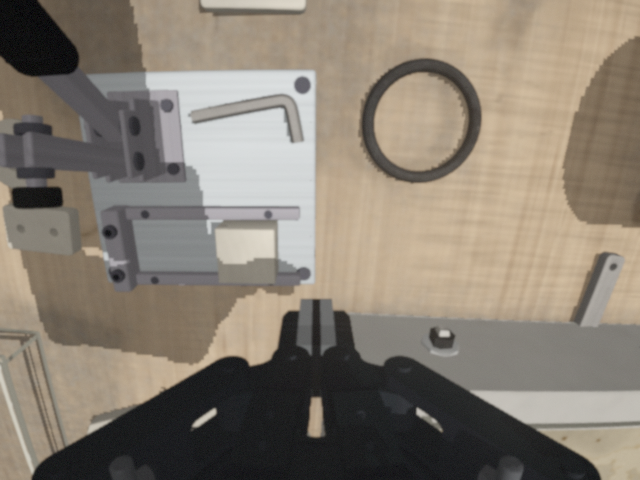

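View pics/tb.png

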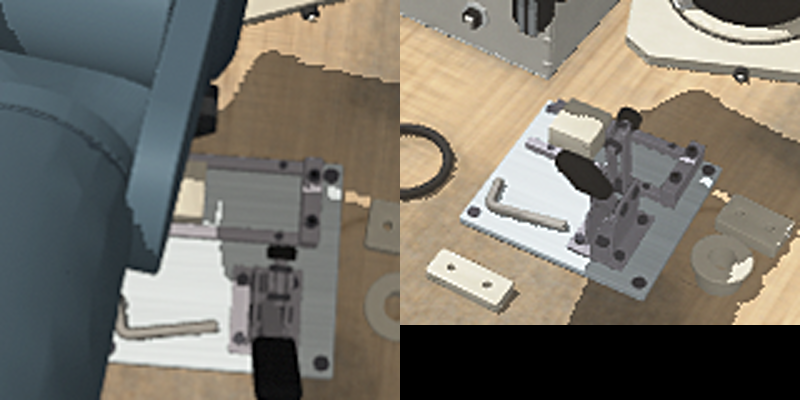

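Wrist view: block top at about (246,250), with the fingertip right of it, and the lever and pad are still open. The grey box beyond the jig, at (450,340), sits close to the fingers, so I'll check clearance there.

Run:
```python
from h import *
a=get_image('top');b=get_image('scene');w=get_image('wrist')
o1,d1=ray(a,309,182)
for q in((332,197),(333,228)):
    o2,d2=ray(b,*q); s=np.linalg.lstsq(np.c_[d1,-d2],o2-o1,rcond=None)[0]; print(o1+s[0]*d1,o2+s[1]*d2)
for z in(.0,.06,.1): print(z,onz(w,352,316,z),onz(w,630,325,z), onz(w,630,392,z))
t=np.array(read_state()['tcp_pos'])
for dy in(-.0145,-.01,.01,.0145): print(dy,proj(w,t+[0,dy,0]))
J=lambda p:np.array([[.99813,.06109],[-.06109,.99813]])@(p[:2]-np.array([.618,-.05175]))
for u,v in((277,222),(216,222),(277,262),(216,262)): print(J(onz(w,u,v,.032))*1000)
```

```text
[0.68809395 0.06503364 0.10377147] [0.69241847 0.05917713 0.10474382]
[ 0.72541278  0.0737434  -0.00974524] [ 0.72565433  0.07342435 -0.00969031]
0.0 [0.70652654 0.08548285 0.        ] [0.70535273 0.31524773 0.        ] [0.7738961  0.34379398 0.        ]
0.06 [0.67202718 0.07675424 0.06      ] [0.6711405  0.25031435 0.06      ] [0.72291689 0.27187765 0.06      ]
0.1 [0.6490276  0.07093517 0.1       ] [0.64833235 0.20702543 0.1       ] [0.68893075 0.22393344 0.1       ]
-0.0145 (np.float64(282.6669401222436), np.float64(314.1524119748695))
-0.01 (np.float64(292.98155619383317), np.float64(314.7258343065421))
0.01 (np.float64(338.7290360708185), np.float64(317.16142395819895))
0.0145 (np.float64(348.9791247474702), np.float64(317.68302154413567))
[14.20724258 81.20750417]
[14.12475714 44.48019332]
[39.93926999 80.31305754]
[39.98363754 42.18830506]
```

Emit:
{"name": "play_rows", "arguments": {
  "commands": [
    [0,0,0.03,0,0,0],
    [0,0,0.055,0,0,0],
    [0,0,0.072,0,0,0],
    [0,0,0.08,0,0,0],
    [0,0,0.082,0,0,0],
    [0,0,0.082,0,0,0],
    [0,-0.005,0.082,0,0,0],
    [0,-0.01,0.082,0,0,0],
    [0,-0.015,0.082,0,0,0],
    [0,-0.02,0.082,0,0,0],
    [0,-0.025,0.082,0,0,0],
    [0,-0.03,0.082,0,0,0],
    [0,-0.035,0.082,0,0,0]
  ]
}}

```text
t: 4.65
tcp_pos: [0.6493, 0.0194, 0.0193]
eef_rot: [0.096, -3.14, -0.0]
ft_force: [-0.5, 0.9, 0.6]
finger_gap: -0.0002
finger_force: 0.2
```

Emit:
{"name": "play_rows", "arguments": {
  "commands": [
    [-0.001,-0.005,0,0,0,0],
    [-0.001,-0.01,0,0,0,0],
    [-0.002,-0.015,0,0,0,0],
    [-0.002,-0.02,0,0,0,0],
    [-0.003,-0.025,0,0,0,0],
    [-0.003,-0.03,0,0,0,0],
    [-0.003,-0.034,0,0,0,0],
    [-0.003,-0.037,0,0,0,0],
    [-0.003,-0.038,0,0,0,0],
    [-0.003,-0.038,0,0,0,0]
  ]
}}

```text
t: 5.65
tcp_pos: [0.6547, -0.018, 0.0193]
eef_rot: [-0.096, 3.14, -0.0]
ft_force: [-0.1, 0.8, 0.5]
finger_gap: 0.0
finger_force: 0.0
```

Run:
```python
from h import *
save('wrist','w2.png');save('scene','s2.png');b=cv2.imread('pics/s2.png')[200:330,270:430]
cv2.imwrite('pics/s2c.png',np.hstack([cv2.resize(b,(480,390),interpolation=cv2.INTER_CUBIC),cv2.resize(cv2.imread('pics/w2.png')[:390,:320],(320,390))]))
s=read_state();print(s['tcp_pos'],s['ft_force'])
```

```text
[ 0.65461734 -0.01788559  0.01930605] [0.07750459 1.04448222 0.09840685]
```

View pics/s2c.png

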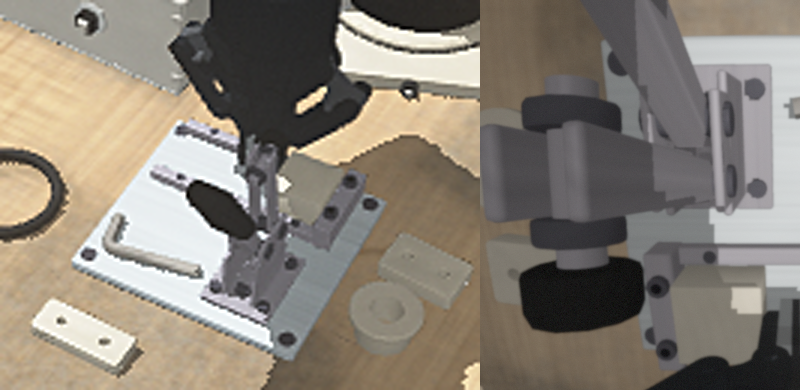

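The block slides upright, and its near edge is now close to the end stop. I'll creep forward until contact shows in the force.

Emit:
{"name": "play_rows", "arguments": {
  "commands": [
    [0,-0.001,0,0,0,0],
    [0,-0.002,0,0,0,0],
    [0,-0.003,0,0,0,0],
    [0,-0.004,0,0,0,0],
    [0,-0.005,0,0,0,0],
    [0,-0.005,0,0,0,0]
  ]
}}

```text
t: 6.35
tcp_pos: [0.6547, -0.0187, 0.0195]
eef_rot: [0.095, -3.14, -0.011]
ft_force: [-0.4, 15.4, 3.5]
finger_gap: -0.0003
finger_force: 7.8
```

Emit:
{"name": "play_rows", "arguments": {
  "commands": [
    [0,0.005,0,0,0,0],
    [0,0.015,0,0,0,0],
    [0,0.025,0,0,0,0],
    [0,0.025,0,0,0,0]
  ]
}}

```text
t: 6.75
tcp_pos: [0.6532, 0.0032, 0.0191]
eef_rot: [0.098, -3.14, -0.0]
ft_force: [-0.6, -0.1, -0.1]
finger_gap: 0.0001
finger_force: 0.0
```

Run:
```python
from h import *
w=save('wrist','w3.png'); x,y=proj(w,[.653,-.05,.032]);x0,y0=max(0,int(x)-110),max(0,int(y)-85)
c=cv2.imread('pics/w3.png')[y0:y0+170,x0:x0+220];print(x0,y0,c.shape)
cv2.imwrite('pics/w3c.png',cv2.resize(c,None,fx=3.4,fy=3.4,interpolation=cv2.INTER_CUBIC))
M=np.array([[.99813,-.06109],[.06109,.99813]])
for p in((.053,.018),(.053,-.018),(.017,-.018),(.017,.018)):
    q=M@p+[.618,-.05175]; u=proj(w,[*q,.032]); print(p,u,(np.array(u)-[x0,y0])*3.4)
q=M@[.035,-.018]+[.618,-.05175];print('stop',(np.array(proj(w,[*q,.026]))-[x0,y0])*3.4)
```

```text
74 240 (170, 220, 3)
(0.053, 0.018) (np.float64(233.16216107196192), np.float64(362.8474351780798)) [541.15134764 417.68127961]
(0.053, -0.018) (np.float64(149.33080986019698), np.float64(361.2945563016175)) [256.12475352 412.40149143]
(0.017, -0.018) (np.float64(134.97866890602984), np.float64(284.2522890304461)) [207.32747428 150.4577827 ]
(0.017, 0.018) (np.float64(225.87302316280613), np.float64(284.9152685677883)) [516.36827875 152.71191313]
stop [252.89663501 261.78990194]
```

View pics/w3c.png

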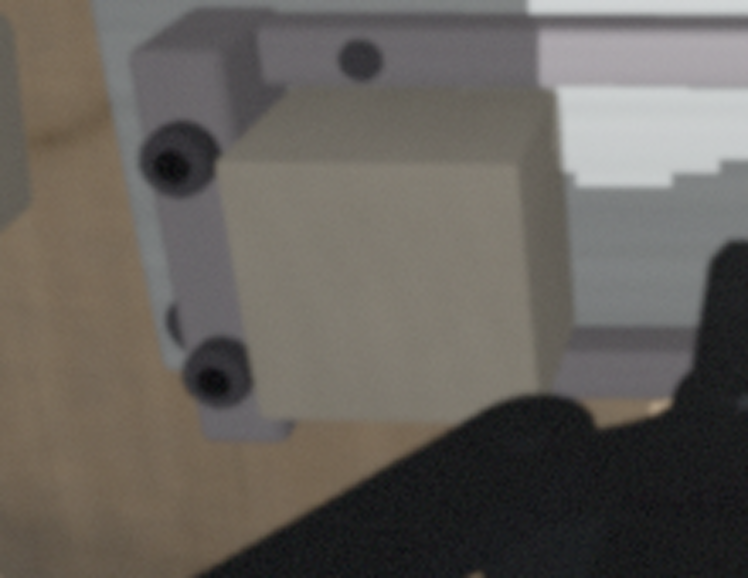

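The block sits flush against the stop (top corners (218,160) and (522,162), within about 1 mm of the home prediction). Next I'll go up and round behind the lever.

Emit:
{"name": "play_rows", "arguments": {
  "commands": [
    [0,0,-0.05,0,0,0],
    [0,0,-0.1,0,0,0],
    [0,0,-0.15,0,0,0],
    [0,0,-0.2,0,0,0],
    [0.02,-0.01,-0.2,0,0,0],
    [0.06,-0.02,-0.2,0,0,0],
    [0.1,-0.03,-0.2,0,0,0],
    [0.14,-0.04,-0.2,0,0,0],
    [0.17,-0.05,-0.2,0,0,0],
    [0.1785,-0.0527,-0.2,0,0,0],
    [0.1785,-0.0527,-0.2,0,0,0],
    [0.1785,-0.0527,-0.16,0,0,0],
    [0.1785,-0.0527,-0.13,0,0,0],
    [0.1785,-0.0527,-0.12,0,0,0],
    [0.1785,-0.0527,-0.12,0,0,0]
  ]
}}

```text
t: 8.3
tcp_pos: [0.4783, -0.061, 0.138]
eef_rot: [0.097, -3.137, -0.002]
ft_force: [-0.5, 1.0, 0.6]
finger_gap: 0.0001
finger_force: 0.0
```

Run:
```python
from h import *
s=read_state();p=s['tcp_pos'];print(p,s['ft_force'],np.array([[.99813,.06109],[-.06109,.99813]])@(p[:2]-np.array([.618,-.05175]))*1000)
save('wrist','w4.png');save('scene','s4.png');b=cv2.imread('pics/s4.png')[140:335,250:450]
cv2.imwrite('pics/s4c.png',np.hstack([cv2.resize(b,(400,390),interpolation=cv2.INTER_CUBIC),cv2.resize(cv2.imread('pics/w4.png'),(400,300))[:, :] if 0 else cv2.copyMakeBorder(cv2.resize(cv2.imread('pics/w4.png'),(400,300)),0,90,0,0,0)]))
```

```text
[ 0.47825826 -0.06102282  0.13799875] [-0.46127947  0.9962049   0.55292295] [-140.04689976   -0.718655  ]
```

View pics/s4c.png

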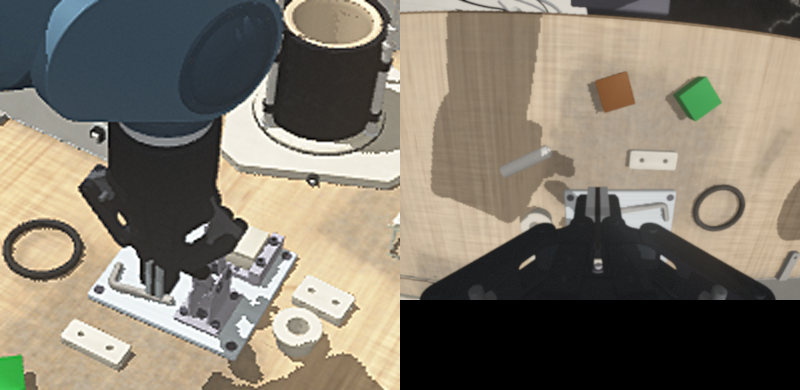

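Emit:
{"name": "play_rows", "arguments": {
  "commands": [
    [-0.008,0,0,0,0,0],
    [-0.015,0,0,0,0,0],
    [-0.02,0,0,0,0,0],
    [-0.025,0,0,0,0,0],
    [-0.03,0,0,0,0,0],
    [-0.035,0,0,0,0,0],
    [-0.04,0,0,0,0,0],
    [-0.045,0,0,0,0,0],
    [-0.05,0,0,0,0,0]
  ]
}}

```text
t: 9.3
tcp_pos: [0.5282, -0.0585, 0.14]
eef_rot: [0.097, -3.138, 0.001]
ft_force: [-5.9, -0.3, 3.8]
finger_gap: 0.0
finger_force: 3.2
```

Emit:
{"name": "play_rows", "arguments": {
  "commands": [
    [-0.005,0,0,0,0,0],
    [-0.01,0,0,0,0,0],
    [-0.015,0,0,0,0,0],
    [-0.02,0,0,0,0,0],
    [-0.025,0,0,0,0,0],
    [-0.03,0,0,0,0,0],
    [-0.035,0,0,0,0,0],
    [-0.04,0,0,0,0,0],
    [-0.044,0,0,0,0,0],
    [-0.048,0,0,0,0,0],
    [-0.05,0,0,0,0,0],
    [-0.05,0,0,0,0,0]
  ]
}}

```text
t: 10.5
tcp_pos: [0.5786, -0.0553, 0.1393]
eef_rot: [-0.096, 3.14, 0.0]
ft_force: [0.1, 1.2, 0.2]
finger_gap: 0.0004
finger_force: 0.0
```

Emit:
{"name": "play_rows", "arguments": {
  "commands": [
    [0.03,0,0,0,0,0],
    [0.06,0,-0.02,0,0,0],
    [0.1,0,-0.06,0,0,0],
    [0.13,0,-0.1,0,0,0],
    [0.16,0.03,-0.12,0,0,0],
    [0.16,0.07,-0.12,0,0,0],
    [0.16,0.11,-0.12,0,0,0],
    [0.16,0.15,-0.12,0,0,0],
    [0.16,0.15,-0.12,0,0,0],
    [0.16,0.15,-0.12,0,0,0]
  ]
}}

```text
t: 11.5
tcp_pos: [0.4092, 0.0852, 0.2593]
eef_rot: [-0.099, 3.14, -0.001]
ft_force: [-0.3, -0.7, -0.2]
finger_gap: 0.0002
finger_force: 0.0
```

Run:
```python
from h import *
s=read_state();print(s['t'],s['tcp_pos'],s['ft_force'])
a=get_image('top')['color'][195:325,295:425]; b=get_image('scene')['color'][220:350,290:420]
z=lambda x:cv2.resize(x[:,:,::-1],(400,400),interpolation=cv2.INTER_CUBIC)
cv2.imwrite('pics/end.png',np.hstack([z(a),z(b)]))
```

```text
11.5 [0.40916185 0.08517671 0.25929084] [-0.34259272 -0.67621849 -0.18930595]
```

View pics/end.png

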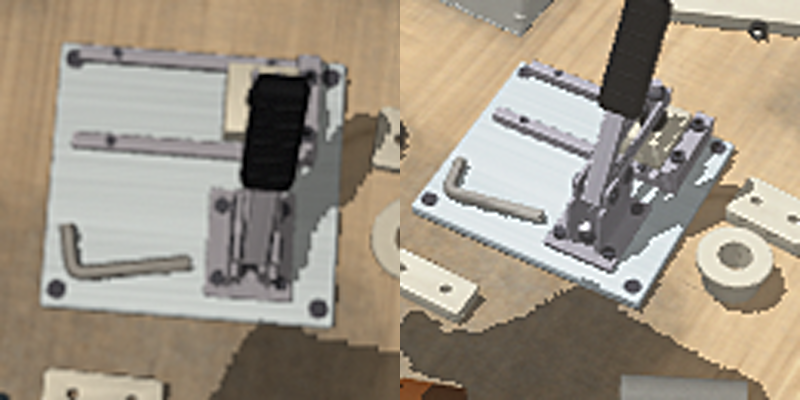

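The lever is over (grip centre about (276,130) in the left crop) and the block is against the stop under the arm. I'll check the lever angle and hand in.

Run:
```python
from h import *
a=get_image('top');M=np.array([[.99813,-.06109],[.06109,.99813]])
for ang in(.3,.45,.5):
    q=M@[-.044+.119*np.sin(ang)+.0065*np.cos(ang),0]+[.618,-.05175]
    u=proj(a,[*q,.05+.119*np.cos(ang)-.0065*np.sin(ang)]); print(ang,(np.array(u)-[295,195])*400/130)
print(sign_off())
```

```text
0.3 [281.91020579 110.12239728]
0.45 [282.24316105  78.50213889]
0.5 [282.20094237  69.05283162]
the job is handed in; nothing more can be done
None
```

I pushed the block home against the end stop and pushed the lever over into lock, then handed the job in at about 12 s. The lever measured about 0.47–0.5 rad past upright in the last picture. I saw no loose part shifted. I did not measure the pad's force on the block, and no verdict came back.

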